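Put four mixed-up bench items back on their own coloured pads

ROBOT

A 6-joint arm with a two-finger parallel gripper is mounted at the origin on a cart in front of the work surface, level with it; the furniture and walls round the work are solid. World frame = base frame: x ahead of the robot, y to its left, z up, the work surface at z = 0. Lengths are in m, angles in rad, forces in N, time in s.
With the tool pointing down it reaches from about 0.225 to 0.875 m from the base axis. Payload 3.4 kg.
Tool frame: the origin (TCP) lies on the mounting face of the last link; the fingertips stand 173 mm ahead of it and the grasp point (between the pads) lies 155 mm ahead of it; z points along the fingers, y is the line along which they close (so a half turn about z gives the same grasp; the last joint's range is limited). The gripper opens to 85 mm and grips with 20 to 120 N. Pads are 22 mm wide; open, the fingers measure 114 mm over their backs; the gripper's body (76 mm by 85 mm) begins 54 mm behind the grasp point. The pads swing forward as they close: fully open they stand 13 mm farther back than shut.
Start: joints at [1.078, 0.276, 1.505, -0, 1.361, -0.121], TCP at [0.209, 0.536, 0.405] pointing down, gripper open.
Joint ranges: [-2.89, 2.89], [-0.75, 2.08], [0.22, 2.7], [-1.18, 4.32], [0.11, 2.71], [-2.7, 2.7]. Speed limits (rad/s): [2.57, 2.57, 3.14, 3.14, 3.14, 3.14].

INTERFACE

Orientations are given as a unit quaternion [x, y, z, w].
In Python, from bench import env gives the robot as it stands. The module is installed in compiled form; this text tells all that it offers.
- The arm moves only by the tool move_arm, never from a script. Its argument "moves" is a list that holds one entry, the list of rows, each a list of 7 numbers: the finger opening in mm, from 0 to 85.4, then the shift along the tool's x, y, z in mm, then the turn, a rotation vector about the tool's x, y, z in degrees. In form: [[[gripper, dx, dy, dz, rx, ry, rz], ...]]. A call has 1 to 20 rows; each row shifts and turns the commanded pose from where the row before left it, along the tool's axes as they then stand; what a row does not reach is not made up. A row lasts 1/10 s, in which the tool goes at most 50 mm and 8.59 degrees, less where a joint would pass 70% of its speed; a pose out of reach is approached as far as the arm can. A call with a gripper value outside its range is refused whole. The fingers move at their own pace and stop on an object; "squeeze" is the grip in N (left out, the last holds). Time passes only in rows, so rows that do not move let the fingers close. It gives the time, the measured TCP pose, the force, the opening and the grip force at its end, in the units of the state.
- env.get_obs(): the state, without advancing time (a new reading comes with each control period).
- env.camera(name): name is "scene" or "top" or "wrist"; returns a dict with "frame" (420x560x3 uint8, red, green, blue), "vfov" (degrees; the focal length in pixels is half the picture's height over the tangent of half this angle, whatever the lens; pixels are square), "cx", "cy" (the principal point, pixels), "rvec" (rotation vector, rad) and "tvec" (3), from world to camera coordinates, as OpenCV has them. Camera axes: x right, y down, z forward; pixel columns grow to the right and rows downward; lengths in m; the calibration is good to about 2 mm. A picture is of the moment at which its call begins. There is no depth.
- env.close_job(): hands the job in; it is judged then, once.
The state is a dict: "time_s": time; "joints": joint angles; "qvel": joint speeds; "joint_efforts": joint torques, N m; "ee_pos": TCP position; "orientation": TCP orientation; "contact_force": force on the tool from outside, world axes, zero at the start; "moment": the same for the moment, N m; "opening": finger opening in m; "finger_force": force on a finger pad.
Only numpy, scipy, OpenCV 4.12 (cv2) and the standard library are available. Lean on these libraries where they do the work, as an engineer would, in place of code of your own. Each camera call takes 0.05 s, during which the arm holds its last target. There are 200 camera calls.

TASK

The four things on the bench pads have been put back on the wrong pads: rearrange them so that each stands upright in the middle of the pad of its own colour - the turquoise flux bottle on the turquoise pad, the white solder tin on the white pad, the black eye loupe on the black pad and the blue parts box on the blue pad. Never set any of them down on the bare bench: use the empty orange pad as the halfway spot, and leave it empty at the end.

Things in the scene. Friction and masses are not known exactly. Their poses are not given: they have to be found in the camera images.
- flux_bottle: turquoise flux bottle, upright: round body 42 mm in diameter and 57 mm high (grip here), above it a black cap and a thin needle up to 103 mm; about 70 g; origin: centre of its underside, z up along the bottle
- solder_tin: round white solder tin with a flat lid, 41 mm in diameter (lid 43 mm, from 29 mm up), 36 mm high, about 160 g; origin: centre of its underside, z up
- loupe: black eye loupe, a round cup standing on its narrower end, 39 mm in diameter at its widest (top), 30 mm high, about 50 g; origin: centre of its underside, z up
- part_box: blue box with a shut snap lid (the lid does not open), 45 mm along its x (grip across this), 62 mm along its y, 22 mm high, about 40 g; origin: centre of its underside, z up; it may stand on a pad at any turn
- pad_turquoise: square bench pad, 96 x 96 mm and 10 mm high, aluminium edge with a flat turquoise rubber top, fixed to the bench; origin: centre of its underside on the bench (its top is 10 mm above), x and y along its sides, z up; the flux bottle's place
- pad_white: square bench pad, 96 x 96 mm and 10 mm high, aluminium edge with a flat white rubber top, fixed to the bench; origin: centre of its underside on the bench (its top is 10 mm above), x and y along its sides, z up; the solder tin's place
- pad_black: square bench pad, 96 x 96 mm and 10 mm high, aluminium edge with a flat black rubber top, fixed to the bench; origin: centre of its underside on the bench (its top is 10 mm above), x and y along its sides, z up; the loupe's place
- pad_blue: square bench pad, 96 x 96 mm and 10 mm high, aluminium edge with a flat blue rubber top, fixed to the bench; origin: centre of its underside on the bench (its top is 10 mm above), x and y along its sides, z up; the parts box's place
- pad_spare: square bench pad, 96 x 96 mm and 10 mm high, aluminium edge with a flat orange rubber top, fixed to the bench; origin: centre of its underside on the bench (its top is 10 mm above), x and y along its sides, z up; empty at the start, the halfway spot. At the start each of the other four pads carries one wrong thing

How it is judged:
By the outcome, as a careful person would: the job done as asked, in the order asked, and still so for the second after the job is handed in, with the robot touching nothing.
It also fails if it takes over 141 s, if anything falls off the work surface, if the arm or the gripper's body presses on something with over 40 N, if the wrist force passes 120 N, or if a joint passes its speed limit or range.

## Working session

There is one attempt and no reset: what is moved stays moved. The work goes in short steps, Python scripts to look and compute and a tool call to move; the robot and the scene stay as the last step left them, time stands still between calls to the robot, and variables do not carry over. Pictures are saved under pics/ and viewed, at most 14 in all, crops included, and the job is handed in when it is done.

Besides the shell and the picture viewer there is one more tool, called after "Emit:" by a JSON object that holds its "method" and its "body", one argument or row to a line. move_arm: Moves the arm, as the interface text tells. Its arguments: {"type":"object","properties":{"moves":{"type":"array","items":{"type":"array","items":{"type":"array","items":{"type":"number"}}}},"squeeze":{"type":"number"}},"required":["moves"]}

```bash
mkdir -p pics
cat > h.py <<'E'
import numpy as np, cv2
from scipy.spatial.transform import Rotation as R
from bench import env
def cam(n):
    c=env.camera(n); f=c["frame"]; c["f"]=f.shape[0]/2/np.tan(np.radians(c["vfov"])/2)
    c["R"]=R.from_rotvec(np.array(c["rvec"]).ravel()).as_matrix(); c["t"]=np.array(c["tvec"]).ravel(); return c
def ray(c,u,v,z):
    d=c["R"].T@np.array([(u-c["cx"])/c["f"],(v-c["cy"])/c["f"],1]); o=-c["R"].T@c["t"]
    return o+d*(z-o[2])/d[2]
def proj(c,p):
    q=c["R"]@np.array(p)+c["t"]; return q[:2]/q[2]*c["f"]+[c["cx"],c["cy"]]
def save(c,n,k=1): cv2.imwrite(f"pics/{n}.png",cv2.resize(c["frame"][:,:,::-1],None,fx=k,fy=k))
E
python3 - <<'E'
from h import *
for n in("top","scene"):
    c=cam(n); save(c,n+"0",1.4); print(n,-c["R"].T@c["t"],c["f"],c["cx"],c["cy"],c["R"][2])
o=env.get_obs(); print({k:np.round(o[k],3) for k in o})
E
```

```text
top [0.36133521 0.03240467 0.96762199] 394.3938798601218 286.3343030624385 204.44992603309615 [ 0.18466246  0.01739313 -0.98264808]
scene [ 0.27721715 -0.42603764  0.69519572] 404.391450744467 282.69647612369647 211.36126885196256 [ 0.31928663  0.56435147 -0.76129066]
{'time_s': np.float64(0.1), 'joints': array([ 1.078,  0.277,  1.506,  0.   ,  1.361, -0.121]), 'qvel': array([-0.001, -0.   , -0.004,  0.002, -0.001, -0.001]), 'joint_efforts': array([ 4.0000e-03, -4.1770e+01, -2.4641e+01,  0.0000e+00,  6.0000e-03,
        0.0000e+00]), 'ee_pos': array([0.209, 0.536, 0.404]), 'orientation': array([ 0.185,  0.983, -0.001, -0.   ]), 'contact_force': array([ 0.569,  0.003, -0.489]), 'moment': array([-0.043,  0.019, -0.013]), 'finger_force': np.float64(0.0), 'opening': np.float64(0.085)}
```

View pics/top0.png

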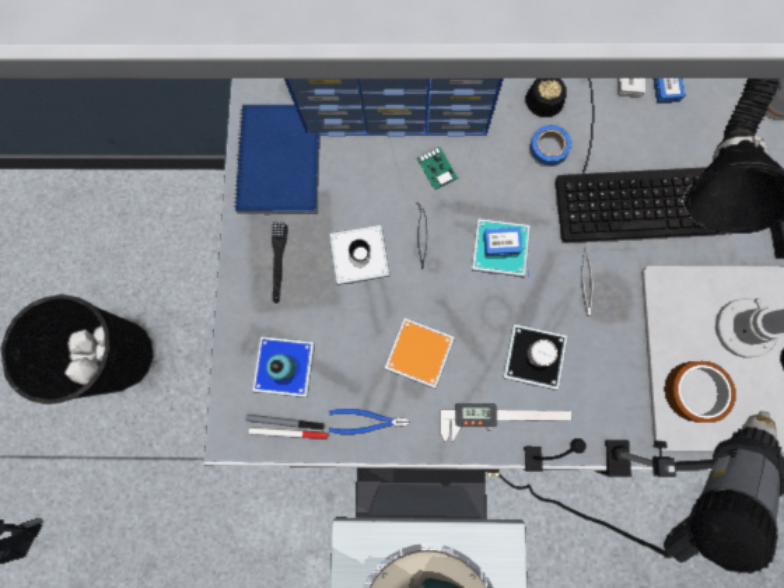

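View pics/scene0.png

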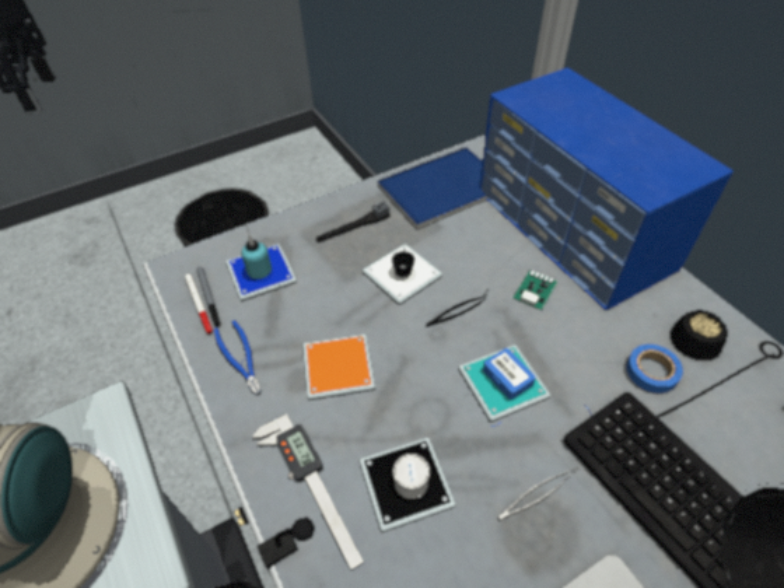

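The top view shows the pads (in 1.4x pixels). Blue at (283,366) carries the bottle, white at (359,254) the loupe, turquoise at (501,246) the box, and black at (535,355) the tin. Orange at (420,352) is empty. That makes two swaps through the orange pad.

```bash
cat >> h.py <<'E'
ROI=dict(top=dict(blue=(283,366),white=(359,254),turq=(501,246),black=(535,355),spare=(420,352)),
 scene=dict(blue=(261,270),white=(402,272),turq=(504,381),black=(407,482),spare=(339,365)))
def best(m,near=None):
    m=cv2.morphologyEx(m.astype(np.uint8),cv2.MORPH_OPEN,np.ones((2,2)))
    cs,_=cv2.findContours(m,cv2.RETR_EXTERNAL,cv2.CHAIN_APPROX_NONE)
    return max(cs,key=cv2.contourArea).reshape(-1,2) if cs else None
def hsv(c): 
    h=cv2.cvtColor(c["frame"],cv2.COLOR_RGB2HSV).astype(int); return h[...,0],h[...,1],h[...,2]
MASK=dict(blue=lambda h,s,v:(h>112)&(h<128)&(s>150)&(v>100),turq=lambda h,s,v:(h>82)&(h<96)&(s>120)&(v>90),
 spare=lambda h,s,v:(h<22)&(s>120)&(v>120),white=lambda h,s,v:(s<25)&(v>205),black=lambda h,s,v:(v<60))
def rect(c,pts,z):
    w=np.array([ray(c,u,v,z)[:2] for u,v in pts]); h=cv2.convexHull((w*1000).astype(np.float32))
    return cv2.minAreaRect(h)
E
python3 - <<'E'
from h import *
for n in("top","scene"):
    c=cam(n); H=hsv(c)
    for k,(x,y) in ROI[n].items():
        x=int(x/1.4);y=int(y/1.4); r=26 if n=="top" else 34
        w=np.zeros(H[0].shape,bool); w[y-r:y+r,x-r:x+r]=1
        p=best(MASK[k](*H)&w); q=rect(c,p,.01); print(n,k,np.round(q[0],1),np.round(q[1],1),round(q[2],1))
        if n=='top': print('   px hsv centre',[H[i][y,x] for i in range(3)])
    big=c["frame"][:,:,::-1]
    tiles=[cv2.resize(big[int(y/1.4)-32:int(y/1.4)+32,int(x/1.4)-32:int(x/1.4)+32],(384,290) if 0 else (290,290),interpolation=cv2.INTER_CUBIC) for k,(x,y) in ROI[n].items() if k!="spare"]
    cv2.imwrite(f"pics/t_{n}.png",np.vstack([np.hstack(tiles[:2]),np.hstack(tiles[2:])]))
E
```

```text
top blue [398.3 250. ] [82.3 83. ] 84.4
   px hsv centre [np.int64(94), np.int64(112), np.int64(107)]
top white [597.9 123.4] [91.6 92.4] 10.0
   px hsv centre [np.int64(120), np.int64(2), np.int64(241)]
top turq [ 612.9 -130.4] [83.  82.9] 82.8
   px hsv centre [np.int64(30), np.int64(2), np.int64(222)]
top black [ 418.9 -185.2] [80.4 80.9] 78.1
   px hsv centre [np.int64(30), np.int64(1), np.int64(238)]
top spare [424.2  14.7] [84.4 83.5] 69.7
   px hsv centre [np.int64(15), np.int64(192), np.int64(237)]
scene blue [401.8 245.5] [78.5 80.8] 83.1
scene white [601.3 120. ] [89.5 89.6] 10.3
scene turq [ 616.2 -132.1] [81.5 81.5] 82.4
scene black [ 422.6 -186.4] [80.2 80.5] 78.1
scene spare [427.8  12.2] [82.4 83. ] 69.4
```

View pics/t_top.png

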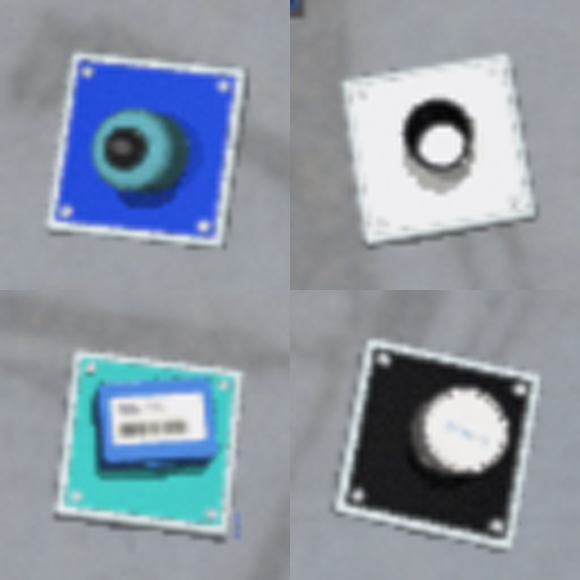

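The top crops show the bottle shoulder at tile (133,150), the loupe rim at (438,134), the tin lid at (467,431), and the box's top corners at about (95,383), (210,375), (217,455) and (105,467). I'll turn these clicks into points and work out the first move.

```bash
cat >> h.py <<'E'
def go(x,y,z,yaw=None):
    """tool-frame shift (mm) and turn (deg) from the present TCP to x,y,z; yaw = world angle (deg, mod 180) of the closing line"""
    o=env.get_obs(); Q=R.from_quat(o["orientation"]); M=Q.as_matrix(); d=M.T@(np.array([x,y,z])-o["ee_pos"])*1000
    a=np.degrees(np.arctan2(M[1,1],M[0,1])); t=0 if yaw is None else -((yaw-a+90)%180-90)
    print("tcp",np.round(o["ee_pos"],4),"closing yaw",round(a,1),"d",np.round(d,1),"rz",round(t,1),"tilt",np.round(M[2],3))
E
python3 - <<'E'
from h import *
c=cam("top")
def T(k,tx,ty,z):
    x,y=ROI["top"][k]; return ray(c,int(x/1.4)-32+tx*64/290-.5,int(y/1.4)-32+ty*64/290-.5,z)
print("bottle",T("blue",133,150,.067)); print("loupe",T("white",148,134,.04)); print("tin",T("black",177,141,.046))
b=np.array([T("turq",x,y-290,.032) for x,y in((95,383),(210,375),(217,455),(105,467))]); print("box",b.mean(0),np.linalg.norm(np.diff(b,axis=0),axis=1),np.degrees(np.arctan2(*(b[1]-b[0])[1::-1])))
go(.40,.25,.36,90)
E
```

```text
bottle [0.39723534 0.24568626 0.067     ]
loupe [0.60030524 0.12269358 0.04      ]
tin [ 0.42495557 -0.1891731   0.046     ]
box [ 0.62122162 -0.12818987  0.032     ] [0.06245904 0.04472236 0.06057696] -85.5836249239534
tcp [0.2089 0.5357 0.4043] closing yaw 68.7 d [-281.9 -196.7   44.4] rz -21.3 tilt [ 0.    -0.001 -1.   ]
```

Emit:
{"method": "move_arm", "body": {
  "moves": [
    [[85, -31, -22, 5, 0, 0, 0], [85, -31, -22, 5, 0, 0, 0], [85, -31, -22, 5, 0, 0, 0], [85, -31, -22, 5, 0, 0, 0], [85, -31, -22, 5, 0, 0, 0], [85, -31, -22, 5, 0, 0, 0], [85, -31, -22, 5, 0, 0, 0], [85, -31, -22, 5, 0, 0, 0], [85, -31, -20, 5, 0, 0, 0], [85, 0, 0, 0, 0, 0, 0], [85, 0, 0, 0, 0, 0, 0]]
  ],
  "squeeze": 40
}}

```text
time_s: 1.35
ee_pos: [0.3979, 0.2512, 0.3596]
orientation: [0.186, 0.983, 0.0, -0.0]
contact_force: [-0.1, -0.6, -0.7]
opening: 0.0846
finger_force: 0.0
```

Run:
```python
from h import *
c=cam("wrist"); save(c,"w1",1.4); print(-c["R"].T@c["t"],c["f"],c["R"])
print([np.round(proj(c,p)*1.4) for p in((.398,.247,.067),(.398,.247,.113),(.4,.248,.01))])
go(.398,.247,.217)
```

```text
[0.32769254 0.27877585 0.32752565] 341.6620336703519 [[ 3.64935523e-01  9.31032744e-01  3.05790717e-04]
 [ 8.91067100e-01 -3.49365408e-01  2.89729588e-01]
 [ 2.69854566e-01 -1.05460139e-01 -9.57108495e-01]]
[array([377., 277.]), array([376., 304.]), array([381., 255.])]
tcp [0.3975 0.2519 0.3597] closing yaw 68.6 d [ -2.3  -4.4 142.7] rz 0 tilt [ 0.001  0.    -1.   ]
```

View pics/w1.png

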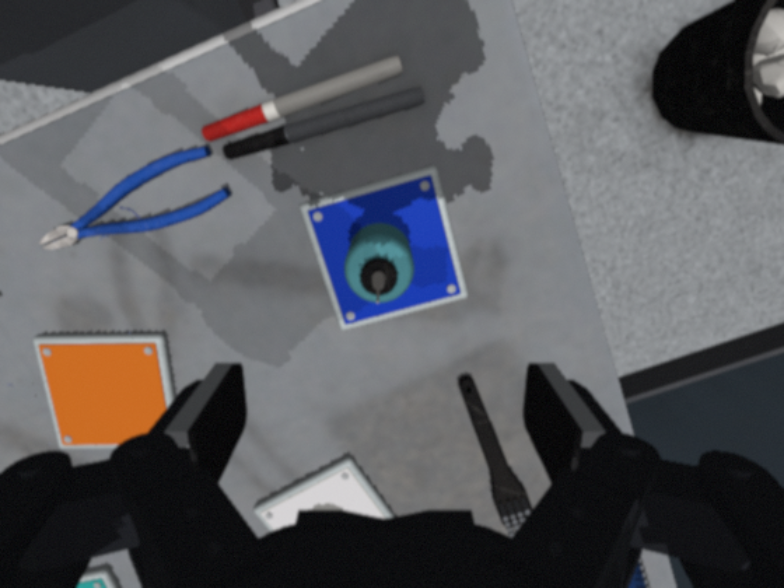

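The wrist picture shows the bottle's shoulder at about (379,272) and the needle tip at (378,300), within 3 mm of prediction. The fingers straddle it freely. Descend and grip.

Emit:
{"method": "move_arm", "body": {
  "moves": [
    [[85, -1, -4, 0, 0, 0, 0], [85, 0, 0, 20, 0, 0, 0], [85, 0, 0, 20, 0, 0, 0], [85, 0, 0, 20, 0, 0, 0], [85, 0, 0, 20, 0, 0, 0], [85, 0, 0, 20, 0, 0, 0], [85, 0, 0, 20, 0, 0, 0], [85, 0, 0, 12, 0, 0, 0], [85, 0, 0, 10, 0, 0, 0], [85, 0, 0, 0, 0, 0, 0], [30, 0, 0, 0, 0, 0, 0], [30, 0, 0, 0, 0, 0, 0], [30, 0, 0, 0, 0, 0, 0], [30, 0, 0, 0, 0, 0, 0], [30, 0, 0, 0, 0, 0, 0], [30, 0, 0, 0, 0, 0, 0], [30, 0, 0, 0, 0, 0, 0], [30, 0, 0, 0, 0, 0, 0], [30, 0, 0, 0, 0, 0, 0], [30, 0, 0, 0, 0, 0, 0]]
  ],
  "squeeze": 40
}}

```text
time_s: 3.4
ee_pos: [0.3974, 0.2478, 0.2186]
orientation: [0.185, 0.983, 0.001, 0.001]
contact_force: [-1.3, 0.9, 6.8]
opening: 0.0407
finger_force: 40.2
```

Emit:
{"method": "move_arm", "body": {
  "moves": [
    [[30, 0, 0, -10, 0, 0, 0], [30, 0, 0, -20, 0, 0, 0], [30, 0, 0, -20, 0, 0, 0], [30, 0, 0, -20, 0, 0, 0], [30, -11, -21, 0, 0, 0, 0], [30, -11, -21, 0, 0, 0, 0], [30, -11, -21, 0, 0, 0, 0], [30, -11, -21, 0, 0, 0, 0], [30, -11, -21, 0, 0, 0, 0], [30, -11, -21, 0, 0, 0, 0], [30, -11, -21, 0, 0, 0, 0], [30, -11, -21, 0, 0, 0, 0], [30, -12, -20, 0, 0, 0, 0], [30, -12, -20, 0, 0, 0, 0], [30, 0, 0, 0, 0, 0, 0], [30, 0, 0, 0, 0, 0, 0], [30, 0, 0, 0, 0, 0, 0]]
  ]
}}

```text
time_s: 5.1
ee_pos: [0.4256, 0.0138, 0.2878]
orientation: [0.185, 0.983, 0.0, -0.0]
contact_force: [-0.1, 0.2, -0.8]
opening: 0.0408
finger_force: 40.6
```

```bash
cat >> h.py <<'E'
def padw(k,guess,n="wrist",c=None,r=60):
    c=c or cam(n); H=hsv(c); u,v=proj(c,(*guess,.01)).astype(int); w=np.zeros(H[0].shape,bool); w[max(v-r,0):v+r,max(u-r,0):u+r]=1
    q=rect(c,best(MASK[k](*H)&w),.01); print(n,k,np.round(q[0],1),np.round(q[1],1),round(q[2],1)); return c
E
python3 - <<'E'
from h import *
c=padw("spare",(.426,.0135)); save(c,"w2",1.4); print(proj(c,(.426,.0135,.01))*1.4)
go(.426,.0135,.219); print(env.get_obs()["finger_force"],env.get_obs()["opening"])
E
```

```text
wrist spare [429.6  25.6] [64.5 83.9] 69.5
[383.86317925 282.49583   ]
tcp [0.4256 0.0139 0.2878] closing yaw 68.7 d [-0.6 -0.3 68.8] rz 0 tilt [ 0.  0. -1.]
40.63714027404785 0.04079710892182996
```

View pics/w2.png

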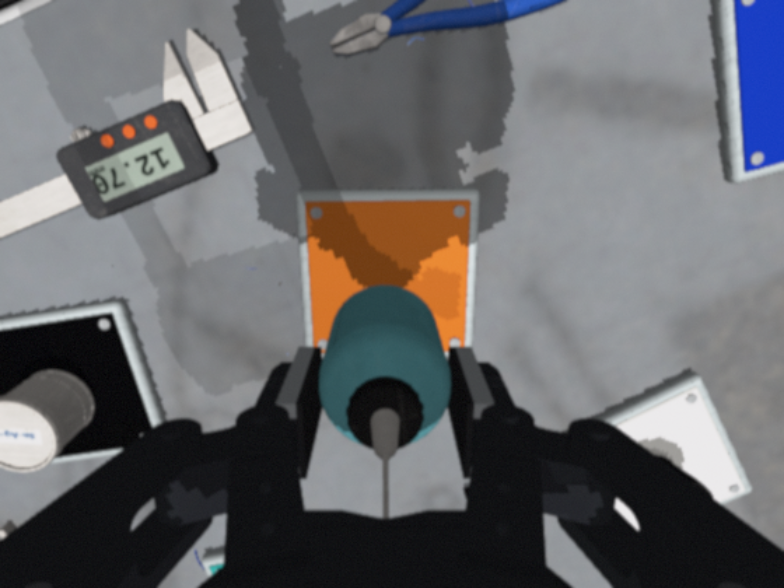

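The bottle hangs upright at (385,350) over the orange pad, which is centred on about column 388. Lower, release, rise.

Emit:
{"method": "move_arm", "body": {
  "moves": [
    [[30, 0, 1, 20, 0, 0, 0], [30, 0, 0, 20, 0, 0, 0], [30, 0, 0, 15, 0, 0, 0], [30, 0, 0, 8, 0, 0, 0], [30, 0, 0, 4, 0, 0, 0], [30, 0, 0, 2, 0, 0, 0], [30, 0, 0, 0, 0, 0, 0], [30, 0, 0, 0, 0, 0, 0], [60, 0, 0, 0, 0, 0, 0], [80, 0, 0, 0, 0, 0, 0], [80, 0, 0, 0, 0, 0, 0], [80, 0, 0, 0, 0, 0, 0], [80, 0, 0, 0, 0, 0, 0], [80, 0, 0, -20, 0, 0, 0], [80, 0, 0, -25, 0, 0, 0], [80, 0, 0, -25, 0, 0, 0], [80, 0, 0, -25, 0, 0, 0], [80, 0, 0, -25, 0, 0, 0], [80, 0, 0, 0, 0, 0, 0], [80, 0, 0, 0, 0, 0, 0]]
  ]
}}

```text
time_s: 7.15
ee_pos: [0.4261, 0.0142, 0.3388]
orientation: [0.185, 0.983, 0.0, 0.0]
contact_force: [0.8, 0.2, -0.4]
opening: 0.0797
finger_force: 0.0
```

Run:
```python
from h import *
go(.621,-.129,.33,4.4)
```

```text
tcp [0.4261 0.0142 0.3388] closing yaw 68.7 d [-233.6  -62.6    9. ] rz 64.3 tilt [-0.001  0.    -1.   ]
```

Emit:
{"method": "move_arm", "body": {
  "moves": [
    [[85, -26, -7, 1, 0, 0, 0], [85, -26, -7, 1, 0, 0, 0], [85, -26, -7, 1, 0, 0, 0], [85, -26, -7, 1, 0, 0, 0], [85, -26, -7, 1, 0, 0, 0], [85, -26, -7, 1, 0, 0, 0], [85, -26, -7, 1, 0, 0, 0], [85, -26, -7, 1, 0, 0, 0], [85, -26, -7, 1, 0, 0, 0], [85, 0, 0, 0, 0, 0, 8], [85, 0, 0, 0, 0, 0, 8], [85, 0, 0, 0, 0, 0, 8], [85, 0, 0, 0, 0, 0, 8], [85, 0, 0, 0, 0, 0, 8], [85, 0, 0, 0, 0, 0, 8], [85, 0, 0, 0, 0, 0, 8], [85, 0, 0, 0, 0, 0, 8], [85, 0, 0, 0, 0, 0, 0], [85, 0, 0, 0, 0, 0, 0]]
  ],
  "squeeze": 30
}}

```text
time_s: 9.05
ee_pos: [0.6211, -0.1295, 0.3282]
orientation: [0.676, 0.736, -0.001, -0.001]
contact_force: [0.0, 0.6, 0.2]
opening: 0.085
finger_force: 0.0
```

Run:
```python
from h import *
c=cam("wrist"); save(c,"w3",1.4); padw("turq",(.6145,-.131),c=c)
print([np.round(proj(c,p)*1.4) for p in((.621,-.129,.032),(.6145,-.131,.01))])
go(.621,-.129,.182,4.4)
```

```text
wrist turq [ 615.9 -127.5] [79.4 83.5] 82.8
[array([387., 270.]), array([377., 263.])]
tcp [ 0.6212 -0.1295  0.3286] closing yaw 4.8 d [4.000e-01 1.000e-01 1.466e+02] rz 0.4 tilt [ 0.001 -0.002 -1.   ]
```

View pics/w3.png

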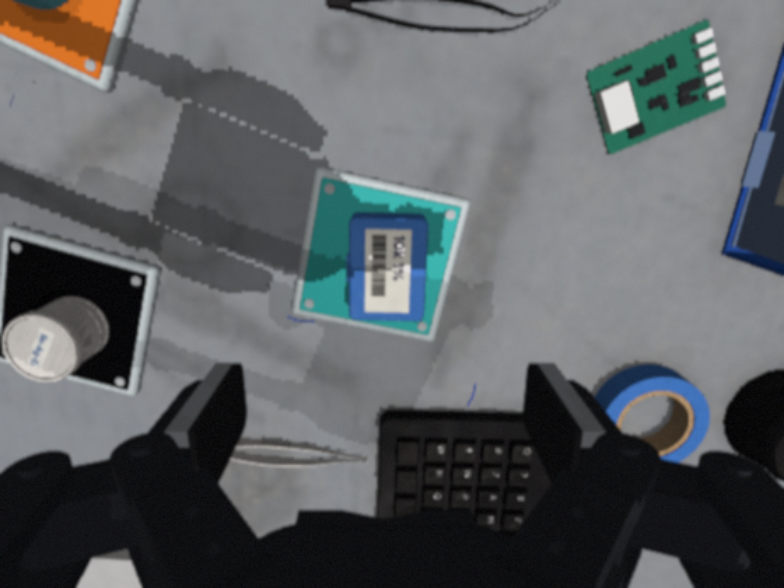

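The box is at (388,267), aligned with the fingers. Descend and grip.

Emit:
{"method": "move_arm", "body": {
  "moves": [
    [[85, 1, 0, 20, 0, 0, 0], [85, 0, 0, 20, 0, 0, 0], [85, 0, 0, 20, 0, 0, 0], [85, 0, 0, 20, 0, 0, 0], [85, 0, 0, 20, 0, 0, 0], [85, 0, 0, 20, 0, 0, 0], [85, 0, 0, 15, 0, 0, 0], [85, 0, 0, 11, 0, 0, 0], [85, 0, 0, 0, 0, 0, 0], [35, 0, 0, 0, 0, 0, 0], [35, 0, 0, 0, 0, 0, 0], [35, 0, 0, 0, 0, 0, 0], [35, 0, 0, 0, 0, 0, 0], [35, 0, 0, 0, 0, 0, 0], [35, 0, 0, 0, 0, 0, 0], [35, 0, 0, 0, 0, 0, 0], [35, 0, 0, 0, 0, 0, 0], [35, 0, 0, 0, 0, 0, 0], [35, 0, 0, 0, 0, 0, 0]]
  ],
  "squeeze": 30
}}

```text
time_s: 11.0
ee_pos: [0.6218, -0.1287, 0.1849]
orientation: [0.677, 0.736, 0.001, 0.001]
contact_force: [-1.4, 0.2, 5.3]
opening: 0.0446
finger_force: 31.9
```

Run:
```python
from h import *
go(.399,.249,.183,4.4); o=env.get_obs(); print(o["contact_force"],o["opening"],o["joints"])
```

```text
tcp [ 0.6218 -0.1287  0.1849] closing yaw 4.7 d [ 394.7 -191.1    1.1] rz 0.3 tilt [-0.001  0.002 -1.   ]
[-1.41673014  0.1678411   5.27719025] 0.04464808526517775 [-3.13635403e-01  5.47257874e-01  1.65898594e+00  1.06490481e-04
  9.32964196e-01 -3.95805338e-01]
```

Emit:
{"method": "move_arm", "body": {
  "moves": [
    [[35, 0, 0, -15, 0, 0, 0], [35, 0, 0, -30, 0, 0, 0], [35, 0, 0, -35, 0, 0, 0], [35, 0, 0, -30, 0, 0, 0], [35, 28, -14, 0, 0, 0, 0], [35, 28, -14, 0, 0, 0, 0], [35, 28, -14, 0, 0, 0, 0], [35, 28, -14, 0, 0, 0, 0], [35, 28, -14, 0, 0, 0, 0], [35, 28, -14, 0, 0, 0, 0], [35, 28, -14, 0, 0, 0, 0], [35, 28, -14, 0, 0, 0, 0], [35, 28, -14, 0, 0, 0, 0], [35, 28, -13, 0, 0, 0, 0], [35, 28, -13, 0, 0, 0, 0], [35, 29, -13, 0, 0, 0, 0], [35, 29, -13, 0, 0, 0, 0], [35, 29, -13, 0, 0, 0, 0], [35, 0, 0, 0, 0, 0, 0], [35, 0, 0, 0, 0, 0, 0]]
  ]
}}

```text
time_s: 13.0
ee_pos: [0.3981, 0.2497, 0.2936]
orientation: [0.677, 0.736, -0.0, 0.0]
contact_force: [-0.7, -0.2, -0.7]
opening: 0.0442
finger_force: 31.3
```

Run:
```python
from h import *
c=cam("wrist"); save(c,"w4",1.4); print(proj(c,(.399,.249,.01))*1.4)
go(.399,.249,.184,4.4); o=env.get_obs(); print(o["opening"],o["finger_force"])
```

```text
[387.92306616 278.02146084]
tcp [0.3986 0.2492 0.2936] closing yaw 4.7 d [ -0.2   0.4 109.6] rz 0.3 tilt [-0.001  0.    -1.   ]
0.04422205660866894 31.259002089500427
```

View pics/w4.png

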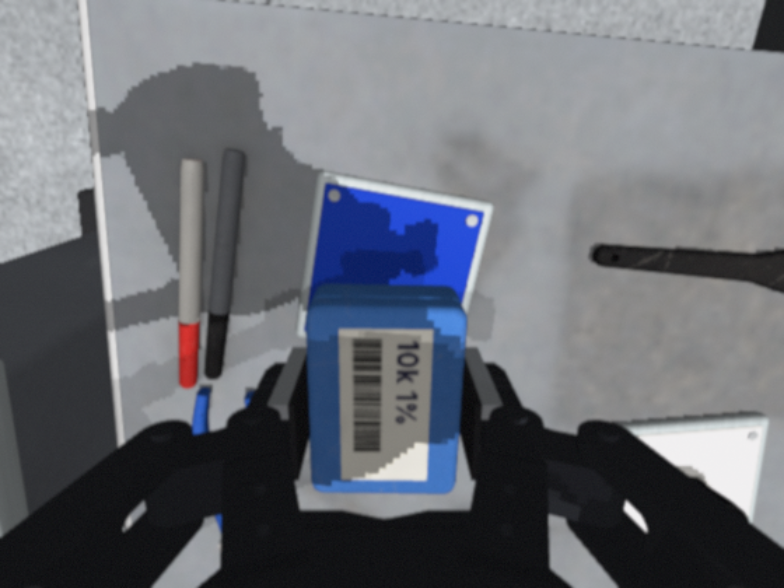

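The blue pad's corners put its centre at about (395,270), against a predicted (388,278). I'll shift 2 mm each way, splitting the difference, and lower.

Emit:
{"method": "move_arm", "body": {
  "moves": [
    [[35, 2, 2, 20, 0, 0, 0], [35, 0, 0, 25, 0, 0, 0], [35, 0, 0, 25, 0, 0, 0], [35, 0, 0, 20, 0, 0, 0], [35, 0, 0, 10, 0, 0, 0], [35, 0, 0, 6, 0, 0, 0], [35, 0, 0, 3, 0, 0, 0], [35, 0, 0, 0, 0, 0, 0], [35, 0, 0, 0, 0, 0, 0], [55, 0, 0, 0, 0, 0, 0], [75, 0, 0, 0, 0, 0, 0], [75, 0, 0, 0, 0, 0, 0], [75, 0, 0, 0, 0, 0, 0], [75, 0, 0, 0, 0, 0, 0], [75, 0, 0, -20, 0, 0, 0], [75, 0, 0, -30, 0, 0, 0], [75, 0, 0, -40, 0, 0, 0], [75, 0, 0, -40, 0, 0, 0], [75, 0, 0, -20, 0, 0, 0], [75, 0, 0, 0, 0, 0, 0]]
  ]
}}

```text
time_s: 15.05
ee_pos: [0.4013, 0.2521, 0.338]
orientation: [0.677, 0.736, 0.004, 0.001]
contact_force: [1.6, 0.4, -0.6]
opening: 0.075
finger_force: 0.0
```

Run:
```python
from h import *
go(.426,.0145,.34,4.4)
c=cam("top");s=cam("scene")
a=c["frame"][220:300,170:340,::-1]; b=s["frame"][150:300,150:320,::-1]
cv2.imwrite("pics/p5.png",np.vstack([cv2.resize(a,(640,301),interpolation=3),cv2.resize(b,(640,299),interpolation=3)]))
for k,g in(("blue",(.4,.25)),("spare",(.426,.0135))): padw(k,g,"top",c,26)
padw("turq",(.6145,-.131),"top",c,26); padw("turq",(.6145,-.131),"scene",s,34)
```

```text
tcp [0.4013 0.2521 0.338 ] closing yaw 4.7 d [-238.8    5.1   -2.6] rz 0.3 tilt [ 0.003  0.007 -1.   ]
top blue [398.3 250.4] [83. 83.] 84.4
top spare [424.1  14.6] [84.1 83.5] 69.7
top turq [ 612.9 -130.5] [82.6 83. ] 82.9
scene turq [ 616.3 -131.9] [81.7 81.7] 82.6
```

View pics/p5.png

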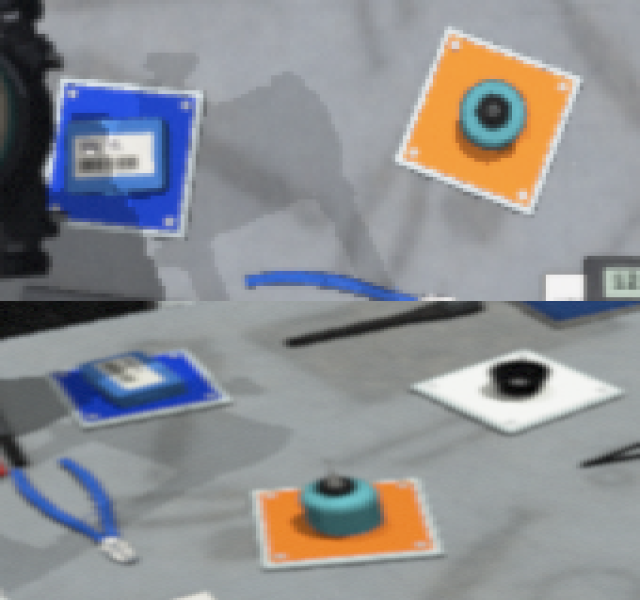

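The box sits in the middle of the blue pad, with the bottle upright and central on orange (tile 492,114). Fetch the bottle again.

Emit:
{"method": "move_arm", "body": {
  "moves": [
    [[85, -27, 1, 0, 0, 0, 0], [85, -27, 1, 0, 0, 0, 0], [85, -27, 1, 0, 0, 0, 0], [85, -27, 1, 0, 0, 0, 0], [85, -27, 1, 0, 0, 0, 0], [85, -27, 0, 0, 0, 0, 0], [85, -27, 0, 0, 0, 0, 0], [85, -27, 0, 0, 0, 0, 0], [85, -23, 0, 0, 0, 0, 0], [85, 0, 0, 0, 0, 0, 0], [85, 0, 0, 0, 0, 0, 0], [85, 0, 0, 0, 0, 0, 0]]
  ],
  "squeeze": 40
}}

```text
time_s: 16.35
ee_pos: [0.4246, 0.0145, 0.3338]
orientation: [0.677, 0.736, -0.0, -0.001]
contact_force: [-0.2, 0.5, 0.3]
opening: 0.0851
finger_force: 0.0
```

Run:
```python
from h import *
go(.426,.0145,.217,4.4)
```

```text
tcp [0.4246 0.0145 0.3338] closing yaw 4.7 d [ -0.2   1.6 116.8] rz 0.3 tilt [ 0.001 -0.002 -1.   ]
```

Emit:
{"method": "move_arm", "body": {
  "moves": [
    [[85, 0, 2, 20, 0, 0, 0], [85, 0, 0, 25, 0, 0, 0], [85, 0, 0, 25, 0, 0, 0], [85, 0, 0, 20, 0, 0, 0], [85, 0, 0, 15, 0, 0, 0], [85, 0, 0, 11, 0, 0, 0], [85, 0, 0, 0, 0, 0, 0], [30, 0, 0, 0, 0, 0, 0], [30, 0, 0, 0, 0, 0, 0], [30, 0, 0, 0, 0, 0, 0], [30, 0, 0, 0, 0, 0, 0], [30, 0, 0, 0, 0, 0, 0], [30, 0, 0, 0, 0, 0, 0], [30, 0, 0, 0, 0, 0, 0], [30, 0, 0, 0, 0, 0, 0], [30, 0, 0, 0, 0, 0, 0], [30, 0, 0, 0, 0, 0, 0]]
  ],
  "squeeze": 40
}}

```text
time_s: 18.05
ee_pos: [0.4273, 0.014, 0.2195]
orientation: [0.678, 0.735, 0.001, 0.001]
contact_force: [-1.3, 2.0, 6.3]
opening: 0.0409
finger_force: 40.1
```

Run:
```python
from h import *
go(.6145,-.1305,.28)
```

```text
tcp [0.4273 0.014  0.2195] closing yaw 4.7 d [-159.3  174.9  -60.2] rz 0 tilt [ 0.     0.002 -1.   ]
```

Emit:
{"method": "move_arm", "body": {
  "moves": [
    [[30, 0, 0, -10, 0, 0, 0], [30, 0, 0, -20, 0, 0, 0], [30, 0, 0, -20, 0, 0, 0], [30, 0, 0, -20, 0, 0, 0], [30, -16, 17, 0, 0, 0, 0], [30, -16, 18, 0, 0, 0, 0], [30, -16, 17, 0, 0, 0, 0], [30, -16, 18, 0, 0, 0, 0], [30, -16, 17, 0, 0, 0, 0], [30, -16, 18, 0, 0, 0, 0], [30, -16, 17, 0, 0, 0, 0], [30, -16, 18, 0, 0, 0, 0], [30, -16, 17, 0, 0, 0, 0], [30, -15, 18, 0, 0, 0, 0], [30, 0, 0, 0, 0, 0, 0], [30, 0, 0, 0, 0, 0, 0], [30, 0, 0, 0, 0, 0, 0]]
  ]
}}

```text
time_s: 19.75
ee_pos: [0.6134, -0.1295, 0.2886]
orientation: [0.677, 0.736, -0.0, -0.001]
contact_force: [0.1, 0.6, -0.9]
opening: 0.0404
finger_force: 40.7
```

Run:
```python
from h import *
go(.6145,-.1305,.2195)
```

```text
tcp [ 0.6134 -0.1295  0.2886] closing yaw 4.7 d [-1.1  1.1 69.1] rz 0 tilt [ 0.001 -0.002 -1.   ]
```

Emit:
{"method": "move_arm", "body": {
  "moves": [
    [[30, -1, 1, 20, 0, 0, 0], [30, 0, 0, 20, 0, 0, 0], [30, 0, 0, 15, 0, 0, 0], [30, 0, 0, 8, 0, 0, 0], [30, 0, 0, 4, 0, 0, 0], [30, 0, 0, 2, 0, 0, 0], [30, 0, 0, 0, 0, 0, 0], [30, 0, 0, 0, 0, 0, 0], [60, 0, 0, 0, 0, 0, 0], [80, 0, 0, 0, 0, 0, 0], [80, 0, 0, 0, 0, 0, 0], [80, 0, 0, 0, 0, 0, 0], [80, 0, 0, 0, 0, 0, 0], [80, 0, 0, -20, 0, 0, 0], [80, 0, 0, -25, 0, 0, 0], [80, 0, 0, -25, 0, 0, 0], [80, 0, 0, -25, 0, 0, 0], [80, 0, 0, -25, 0, 0, 0], [80, 0, 0, 0, 0, 0, 0], [80, 0, 0, 0, 0, 0, 0]]
  ]
}}

```text
time_s: 21.75
ee_pos: [0.6154, -0.131, 0.3399]
orientation: [0.678, 0.735, 0.0, 0.0]
contact_force: [-0.5, 0.7, -1.1]
opening: 0.0797
finger_force: 0.0
```

Run:
```python
from h import *
go(.6,.122,.33,4.4)
```

```text
tcp [ 0.6154 -0.131   0.3399] closing yaw 4.7 d [253.4   5.4   9.8] rz 0.3 tilt [-0.     0.001 -1.   ]
```

Now hover over the loupe.

Emit:
{"method": "move_arm", "body": {
  "moves": [
    [[85, 25, 1, 0, 0, 0, 0], [85, 25, 1, 0, 0, 0, 0], [85, 25, 1, 0, 0, 0, 0], [85, 25, 1, 1, 0, 0, 0], [85, 25, 1, 2, 0, 0, 0], [85, 25, 0, 2, 0, 0, 0], [85, 25, 0, 2, 0, 0, 0], [85, 25, 0, 2, 0, 0, 0], [85, 25, 0, 1, 0, 0, 0], [85, 28, 0, 0, 0, 0, 0], [85, 0, 0, 0, 0, 0, 0], [85, 0, 0, 0, 0, 0, 0], [85, 0, 0, 0, 0, 0, 0]]
  ],
  "squeeze": 25
}}

```text
time_s: 23.05
ee_pos: [0.5996, 0.1209, 0.3287]
orientation: [0.678, 0.735, -0.001, -0.0]
contact_force: [0.3, 0.0, -0.4]
opening: 0.0852
finger_force: 0.0
```

Run:
```python
from h import *
c=cam("wrist"); print([np.round(proj(c,p)*1.4) for p in((.6,.1225,.04),(.599,.122,.01))])
t=cam("top"); a=cv2.resize(t["frame"][110:290,170:450,::-1],(616,396),interpolation=3)
cv2.imwrite("pics/w6.png",cv2.resize(c["frame"][120:330,130:410,::-1],(784,588),interpolation=3)); cv2.imwrite("pics/t6.png",a)
print("wrist crop: full=(130+x/2.8,120+y/2.8)",[(proj(c,p)-[130,120])*2.8 for p in((.6,.1225,.04),(.599,.122,.01))])
go(.6,.1225,.188)
```

```text
[array([388., 271.]), array([386., 259.])]
wrist crop: full=(130+x/2.8,120+y/2.8) [array([412.49163701, 206.51198569]), array([408.56546366, 181.21857652])]
tcp [0.5998 0.1205 0.3292] closing yaw 4.6 d [  2.    0.4 141.2] rz 0 tilt [-0.    -0.001 -1.   ]
```

View pics/w6.png

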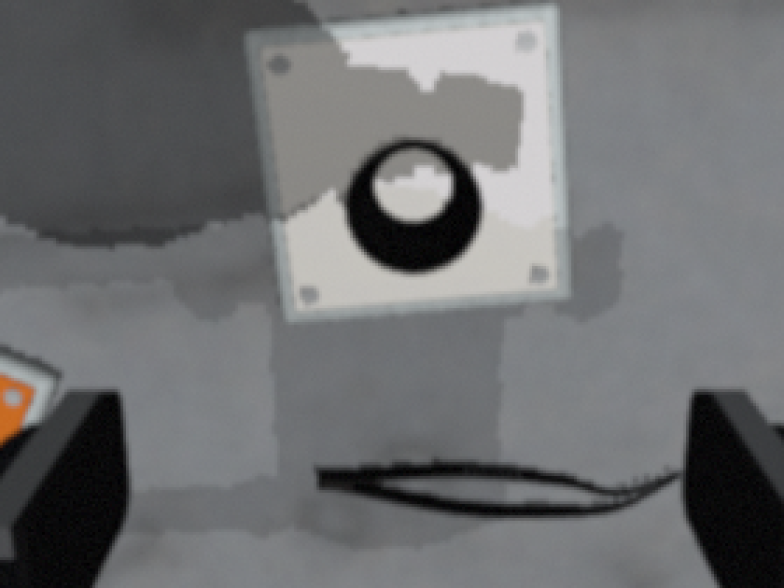

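View pics/t6.png

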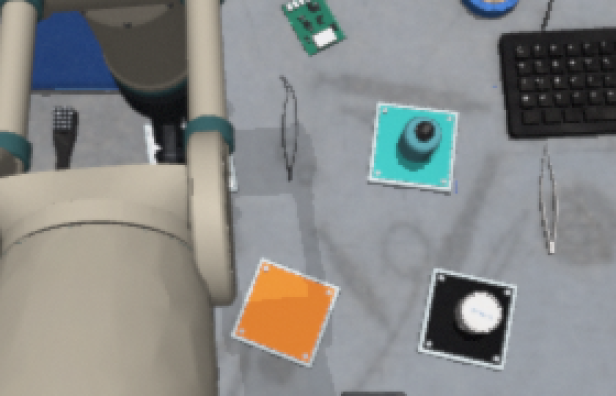

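The loupe's rim is centred at (414,205) in the crop, within 0.5 mm of prediction. The bottle stands upright in the middle of the turquoise pad. Grip the loupe.

Emit:
{"method": "move_arm", "body": {
  "moves": [
    [[85, 2, 0, 20, 0, 0, 0], [85, 0, 0, 25, 0, 0, 0], [85, 0, 0, 25, 0, 0, 0], [85, 0, 0, 25, 0, 0, 0], [85, 0, 0, 20, 0, 0, 0], [85, 0, 0, 15, 0, 0, 0], [85, 0, 0, 11, 0, 0, 0], [85, 0, 0, 0, 0, 0, 0], [30, 0, 0, 0, 0, 0, 0], [30, 0, 0, 0, 0, 0, 0], [30, 0, 0, 0, 0, 0, 0], [30, 0, 0, 0, 0, 0, 0], [30, 0, 0, 0, 0, 0, 0], [30, 0, 0, 0, 0, 0, 0], [30, 0, 0, 0, 0, 0, 0], [30, 0, 0, 0, 0, 0, 0], [30, 0, 0, 0, 0, 0, 0], [30, 0, 0, 0, 0, 0, 0]]
  ],
  "squeeze": 25
}}

```text
time_s: 24.95
ee_pos: [0.5999, 0.1236, 0.1898]
orientation: [0.677, 0.736, 0.001, 0.001]
contact_force: [-0.8, -0.2, 5.9]
opening: 0.0361
finger_force: 24.7
```

Run:
```python
from h import *
go(.4255,.014,.19)
```

```text
tcp [0.5999 0.1236 0.1898] closing yaw 4.7 d [ -94.9 -182.9   -0.5] rz 0 tilt [ 0.     0.002 -1.   ]
```

Emit:
{"method": "move_arm", "body": {
  "moves": [
    [[30, 0, 0, -10, 0, 0, 0], [30, 0, 0, -20, 0, 0, 0], [30, 0, 0, -20, 0, 0, 0], [30, 0, 0, -20, 0, 0, 0], [30, -10, -18, 0, 0, 0, 0], [30, -9, -19, 0, 0, 0, 0], [30, -10, -18, 0, 0, 0, 0], [30, -9, -18, 0, 0, 0, 0], [30, -10, -18, 0, 0, 0, 0], [30, -9, -19, 0, 0, 0, 0], [30, -10, -18, 0, 0, 0, 0], [30, -9, -18, 0, 0, 0, 0], [30, -10, -19, 0, 0, 0, 0], [30, -9, -18, 0, 0, 0, 0], [30, 0, 0, 0, 0, 0, 0], [30, 0, 0, 0, 0, 0, 0], [30, 0, 0, 0, 0, 0, 0]]
  ]
}}

```text
time_s: 26.65
ee_pos: [0.426, 0.014, 0.2591]
orientation: [0.678, 0.736, 0.001, 0.001]
contact_force: [0.3, 0.4, -0.5]
opening: 0.0359
finger_force: 25.1
```

Run:
```python
from h import *
c=cam("wrist"); save(c,"w7",1); go(.4255,.014,.1898)
```

```text
tcp [0.426  0.0141 0.2589] closing yaw 4.7 d [-0.  -0.6 69.1] rz 0 tilt [ 0.     0.002 -1.   ]
```

View pics/w7.png

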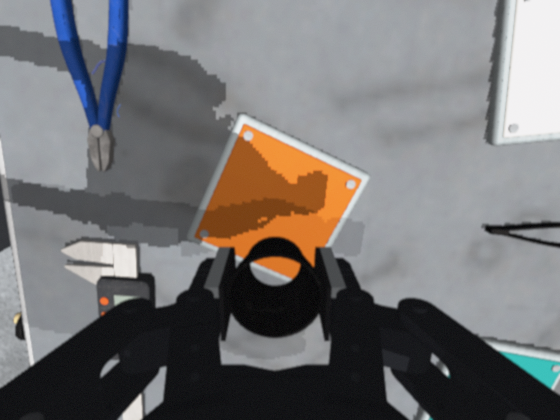

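The loupe is held level at (274,287) over the orange pad. Lower and release.

Emit:
{"method": "move_arm", "body": {
  "moves": [
    [[30, 0, 0, 20, 0, 0, 0], [30, 0, 0, 20, 0, 0, 0], [30, 0, 0, 15, 0, 0, 0], [30, 0, 0, 8, 0, 0, 0], [30, 0, 0, 4, 0, 0, 0], [30, 0, 0, 2, 0, 0, 0], [30, 0, 0, 0, 0, 0, 0], [30, 0, 0, 0, 0, 0, 0], [50, 0, 0, 0, 0, 0, 0], [75, 0, 0, 0, 0, 0, 0], [75, 0, 0, 0, 0, 0, 0], [75, 0, 0, 0, 0, 0, 0], [75, 0, 0, 0, 0, 0, 0], [75, 0, 0, -20, 0, 0, 0], [75, 0, 0, -25, 0, 0, 0], [75, 0, 0, -25, 0, 0, 0], [75, 0, 0, -30, 0, 0, 0], [75, 0, 0, -30, 0, 0, 0], [75, 0, 0, 0, 0, 0, 0], [75, 0, 0, 0, 0, 0, 0]]
  ]
}}

```text
time_s: 28.7
ee_pos: [0.4249, 0.0138, 0.32]
orientation: [0.678, 0.736, 0.0, 0.001]
contact_force: [-0.6, -0.8, -0.1]
opening: 0.0749
finger_force: 0.0
```

Run:
```python
from h import *
go(.425,-.1885,.33)
```

```text
tcp [0.4249 0.0138 0.32  ] closing yaw 4.7 d [-201.7  -16.4  -10. ] rz 0 tilt [-0.     0.001 -1.   ]
```

Emit:
{"method": "move_arm", "body": {
  "moves": [
    [[85, -25, -2, -2, 0, 0, 0], [85, -25, -2, -2, 0, 0, 0], [85, -25, -2, -2, 0, 0, 0], [85, -25, -2, -2, 0, 0, 0], [85, -25, -2, -2, 0, 0, 0], [85, -25, -2, 0, 0, 0, 0], [85, -25, -2, 0, 0, 0, 0], [85, -27, -2, 0, 0, 0, 0], [85, 0, 0, 0, 0, 0, 0], [85, 0, 0, 0, 0, 0, 0], [85, 0, 0, 0, 0, 0, 0]]
  ],
  "squeeze": 45
}}

```text
time_s: 29.8
ee_pos: [0.4251, -0.188, 0.3286]
orientation: [0.677, 0.736, -0.0, -0.001]
contact_force: [-0.3, 0.6, -0.1]
opening: 0.085
finger_force: 0.0
```

Run:
```python
from h import *
c=cam("wrist"); t=cam("top"); s=cam("scene")
cv2.imwrite("pics/w8.png",cv2.resize(c["frame"][120:330,130:410,::-1],(784,588),interpolation=3))
print("crop px",[(proj(c,p)-[130,120])*2.8 for p in((.425,-.1885,.046),(.4207,-.1857,.01))])
padw("white",(.599,.122),"top",t,26); padw("white",(.599,.122),"scene",s,34)
go(.425,-.1885,.186)
```

```text
crop px [array([410.40251712, 222.78306674]), array([396.88150908, 179.49130098])]
top white [597.9 123. ] [92.4 93.3] 10.1Traceback (most recent call last):
  File "<stdin>", line 5, in <module>
  File "h.py", line 33, in padw
    q=rect(c,best(MASK[k](*H)&w),.01); print(n,k,np.round(q[0],1),np.round(q[1],1),round(q[2],1)); return c
  File "h.py", line 24, in rect
    w=np.array([ray(c,u,v,z)[:2] for u,v in pts]); h=cv2.convexHull((w*1000).astype(np.float32))
                                            ^^^
TypeError: 'NoneType' object is not iterable
```

View pics/w8.png

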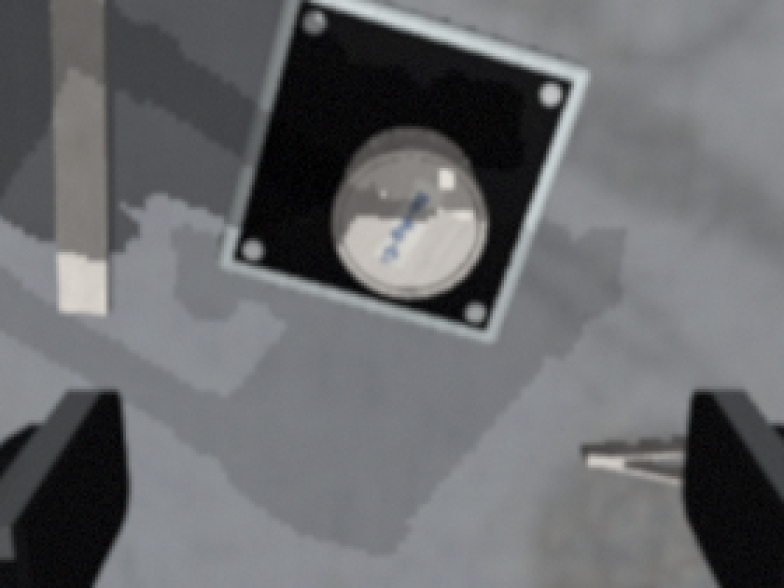

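The tin's lid is at (411,222), as predicted, and the fingers have clear space. Grip.

Emit:
{"method": "move_arm", "body": {
  "moves": [
    [[85, 0, 0, 20, 0, 0, 0], [85, 0, 0, 25, 0, 0, 0], [85, 0, 0, 25, 0, 0, 0], [85, 0, 0, 25, 0, 0, 0], [85, 0, 0, 20, 0, 0, 0], [85, 0, 0, 15, 0, 0, 0], [85, 0, 0, 12, 0, 0, 0], [85, 0, 0, 0, 0, 0, 0], [30, 0, 0, 0, 0, 0, 0], [30, 0, 0, 0, 0, 0, 0], [30, 0, 0, 0, 0, 0, 0], [30, 0, 0, 0, 0, 0, 0], [30, 0, 0, 0, 0, 0, 0], [30, 0, 0, 0, 0, 0, 0], [30, 0, 0, 0, 0, 0, 0], [30, 0, 0, 0, 0, 0, 0], [30, 0, 0, 0, 0, 0, 0], [30, 0, 0, 0, 0, 0, 0]]
  ],
  "squeeze": 45
}}

```text
time_s: 31.75
ee_pos: [0.4258, -0.1889, 0.1887]
orientation: [0.678, 0.735, 0.0, 0.001]
contact_force: [-1.7, 0.6, 5.1]
opening: 0.0414
finger_force: 44.7
```

Run:
```python
from h import *
go(.5995,.1235,.19)
```

```text
tcp [ 0.4258 -0.1889  0.1887] closing yaw 4.7 d [297.1 198.7  -1.3] rz 0 tilt [-0.001  0.001 -1.   ]
```

Emit:
{"method": "move_arm", "body": {
  "moves": [
    [[30, 0, 0, -10, 0, 0, 0], [30, 0, 0, -20, 0, 0, 0], [30, 0, 0, -30, 0, 0, 0], [30, 0, 0, -30, 0, 0, 0], [30, 25, 17, 0, 0, 0, 0], [30, 25, 16, 0, 0, 0, 0], [30, 25, 17, 0, 0, 0, 0], [30, 25, 17, 0, 0, 0, 0], [30, 25, 16, 0, 0, 0, 0], [30, 25, 17, 0, 0, 0, 0], [30, 25, 16, 0, 0, 0, 0], [30, 25, 17, 0, 0, 0, 0], [30, 25, 16, 0, 0, 0, 0], [30, 24, 17, 0, 0, 0, 0], [30, 24, 16, 0, 0, 0, 0], [30, 24, 17, 0, 0, 0, 0], [30, 0, 0, 0, 0, 0, 0], [30, 0, 0, 0, 0, 0, 0], [30, 0, 0, 0, 0, 0, 0]]
  ]
}}

```text
time_s: 33.65
ee_pos: [0.5989, 0.1229, 0.2777]
orientation: [0.678, 0.735, -0.001, -0.0]
contact_force: [0.2, -0.5, -2.0]
opening: 0.0414
finger_force: 45.9
```

Run:
```python
from h import *
go(.5995,.1235,.1887); print(env.get_obs()["opening"])
```

```text
tcp [0.5989 0.1229 0.2777] closing yaw 4.7 d [ 0.6  0.7 89. ] rz 0 tilt [-0.    -0.001 -1.   ]
0.04142249260453701
```

Emit:
{"method": "move_arm", "body": {
  "moves": [
    [[30, 1, 1, 20, 0, 0, 0], [30, 0, 0, 20, 0, 0, 0], [30, 0, 0, 20, 0, 0, 0], [30, 0, 0, 15, 0, 0, 0], [30, 0, 0, 8, 0, 0, 0], [30, 0, 0, 4, 0, 0, 0], [30, 0, 0, 2, 0, 0, 0], [30, 0, 0, 0, 0, 0, 0], [30, 0, 0, 0, 0, 0, 0], [60, 0, 0, 0, 0, 0, 0], [75, 0, 0, 0, 0, 0, 0], [75, 0, 0, 0, 0, 0, 0], [75, 0, 0, 0, 0, 0, 0], [75, 0, 0, 0, 0, 0, 0], [75, 0, 0, -20, 0, 0, 0], [75, 0, 0, -25, 0, 0, 0], [75, 0, 0, -25, 0, 0, 0], [75, 0, 0, -25, 0, 0, 0], [75, 0, 0, -20, 0, 0, 0], [75, 0, 0, 0, 0, 0, 0]]
  ]
}}

```text
time_s: 35.65
ee_pos: [0.6015, 0.1247, 0.3069]
orientation: [0.677, 0.736, 0.003, 0.002]
contact_force: [1.1, -0.4, -0.6]
opening: 0.0751
finger_force: 0.0
```

Run:
```python
from h import *
go(.4255,.014,.3)
```

```text
tcp [0.6015 0.1247 0.3069] closing yaw 4.7 d [ -95.9 -184.5    5.6] rz 0 tilt [ 0.     0.007 -1.   ]
```

Emit:
{"method": "move_arm", "body": {
  "moves": [
    [[85, -19, -37, 0, 0, 0, 0], [85, -19, -37, 0, 0, 0, 0], [85, -19, -37, 0, 0, 0, 0], [85, -19, -37, 0, 0, 0, 0], [85, -19, -36, 0, 0, 0, 0], [85, 0, 0, 0, 0, 0, 0], [85, 0, 0, 0, 0, 0, 0], [85, 0, 0, 0, 0, 0, 0]]
  ],
  "squeeze": 25
}}

```text
time_s: 36.45
ee_pos: [0.4258, 0.015, 0.3035]
orientation: [0.678, 0.735, 0.0, 0.0]
contact_force: [0.9, -0.0, 0.0]
opening: 0.0846
finger_force: 0.0
```

Run:
```python
from h import *
c=cam("wrist"); u,v=(proj(c,(.4255,.014,.04))).astype(int); H=hsv(c); w=np.zeros(H[0].shape,bool); w[v-32:v+32,u-32:u+32]=1
p=best((H[2]<70)&(H[1]<120)&w); print(u,v,cv2.minEnclosingCircle(p.astype(np.float32)),[ray(c,*cv2.minEnclosingCircle(p.astype(np.float32))[0],.04)])
go(.4255,.014,.188)
```

```text
275 207 ((275.0, 209.5), 25.24390983581543) [array([0.42550675, 0.01221347, 0.04      ])]
tcp [0.426  0.0151 0.3035] closing yaw 4.7 d [ -1.   -0.7 115.5] rz 0 tilt [ 0.     0.001 -1.   ]
```

Emit:
{"method": "move_arm", "body": {
  "moves": [
    [[85, -2, -1, 20, 0, 0, 0], [85, 0, 0, 25, 0, 0, 0], [85, 0, 0, 25, 0, 0, 0], [85, 0, 0, 20, 0, 0, 0], [85, 0, 0, 15, 0, 0, 0], [85, 0, 0, 10, 0, 0, 0], [85, 0, 0, 0, 0, 0, 0], [30, 0, 0, 0, 0, 0, 0], [30, 0, 0, 0, 0, 0, 0], [30, 0, 0, 0, 0, 0, 0], [30, 0, 0, 0, 0, 0, 0], [30, 0, 0, 0, 0, 0, 0], [30, 0, 0, 0, 0, 0, 0], [30, 0, 0, 0, 0, 0, 0], [30, 0, 0, 0, 0, 0, 0], [30, 0, 0, 0, 0, 0, 0], [30, 0, 0, 0, 0, 0, 0]]
  ],
  "squeeze": 25
}}

```text
time_s: 38.2
ee_pos: [0.4244, 0.0127, 0.1896]
orientation: [0.678, 0.735, 0.001, 0.001]
contact_force: [-1.0, 0.7, 6.0]
opening: 0.0364
finger_force: 24.5
```

Run:
```python
from h import *
go(.4205,-.1855,.19)
```

```text
tcp [0.4244 0.0127 0.1896] closing yaw 4.7 d [-197.2  -20.1   -0.4] rz 0 tilt [-0.     0.002 -1.   ]
```

Emit:
{"method": "move_arm", "body": {
  "moves": [
    [[30, 0, 0, -10, 0, 0, 0], [30, 0, 0, -20, 0, 0, 0], [30, 0, 0, -20, 0, 0, 0], [30, 0, 0, -20, 0, 0, 0], [30, -20, -2, 0, 0, 0, 0], [30, -20, -2, 0, 0, 0, 0], [30, -20, -2, 0, 0, 0, 0], [30, -20, -2, 0, 0, 0, 0], [30, -20, -2, 0, 0, 0, 0], [30, -20, -2, 0, 0, 0, 0], [30, -20, -2, 0, 0, 0, 0], [30, -20, -2, 0, 0, 0, 0], [30, -20, -2, 0, 0, 0, 0], [30, -17, -2, 0, 0, 0, 0], [30, 0, 0, 0, 0, 0, 0], [30, 0, 0, 0, 0, 0, 0], [30, 0, 0, 0, 0, 0, 0]]
  ]
}}

```text
time_s: 39.9
ee_pos: [0.4199, -0.1845, 0.2588]
orientation: [0.677, 0.736, 0.0, -0.0]
contact_force: [-0.5, 1.1, -1.0]
opening: 0.0359
finger_force: 25.1
```

Run:
```python
from h import *
go(.4205,-.1855,.1896); print(env.get_obs()["opening"])
```

```text
tcp [ 0.4199 -0.1845  0.2588] closing yaw 4.7 d [-1.1  0.5 69.2] rz 0 tilt [ 0.001 -0.    -1.   ]
0.035864262856603046
```

Emit:
{"method": "move_arm", "body": {
  "moves": [
    [[30, -1, 1, 20, 0, 0, 0], [30, 0, 0, 20, 0, 0, 0], [30, 0, 0, 15, 0, 0, 0], [30, 0, 0, 8, 0, 0, 0], [30, 0, 0, 4, 0, 0, 0], [30, 0, 0, 2, 0, 0, 0], [30, 0, 0, 0, 0, 0, 0], [30, 0, 0, 0, 0, 0, 0], [50, 0, 0, 0, 0, 0, 0], [75, 0, 0, 0, 0, 0, 0], [75, 0, 0, 0, 0, 0, 0], [75, 0, 0, 0, 0, 0, 0], [75, 0, 0, 0, 0, 0, 0], [75, 0, 0, -20, 0, 0, 0], [75, 0, 0, -30, 0, 0, 0], [75, 0, 0, -30, 0, 0, 0], [75, 0, 0, -40, 0, 0, 0], [75, 0, 0, -40, 0, 0, 0], [75, 0, 0, -30, 0, 0, 0], [75, 0, 0, 0, 0, 0, 0]]
  ]
}}

```text
time_s: 41.9
ee_pos: [0.4224, -0.1868, 0.3841]
orientation: [0.678, 0.736, 0.001, 0.005]
contact_force: [-0.3, -0.8, -0.3]
opening: 0.0748
finger_force: 0.0
```

Emit:
{"method": "move_arm", "body": {
  "moves": [
    [[75, 30, -10, 0, 0, 0, 0], [75, 35, -20, 0, 0, 0, 0], [75, 35, -20, 0, 0, 0, 0], [75, 35, -20, 0, 0, 0, 0], [75, 35, -10, 0, 0, 0, 0], [75, 20, 0, 0, 0, 0, 0], [75, 0, 0, 0, 0, 0, 0], [75, 0, 0, 0, 0, 0, 0]]
  ]
}}

```text
time_s: 42.7
ee_pos: [0.3259, -0.0033, 0.3791]
orientation: [0.677, 0.736, -0.0, -0.0]
contact_force: [-0.8, 0.3, 0.8]
opening: 0.0753
finger_force: 0.0
```

Run:
```python
from h import *
t=cam("top"); s=cam("scene")
a=cv2.resize(t["frame"][140:290,160:420,::-1],None,fx=2.6,fy=2.6,interpolation=3)
b=cv2.resize(s["frame"][140:400,110:420,::-1],(676,205*0+209),interpolation=3); b=cv2.resize(s["frame"][150:380,150:410,::-1],(0,0),fx=.85,fy=.85) if 0 else b
cv2.imwrite("pics/f9.png",a); cv2.imwrite("pics/f9s.png",cv2.resize(s["frame"][150:380,130:420,::-1],None,fx=2.6,fy=2.6,interpolation=3))
B=lambda p:np.round((proj(t,p)-[160,140])*2.6)
for n,(x,y),h in(("box",(.3995,.251),.032),("tin",(.599,.1225),.046),("bottle",(.6145,-.1305),.067),("loupe",(.4205,-.1855),.04)): print(n,"pad",B((x,y,.01)),"top if central",B((x,y,h)))
```

```text
box pad [110. 316.] top if central [104. 315.]
tin pad [253. 108.] top if central [250.  99.]
bottle pad [516.  94.] top if central [527.  78.]
loupe pad [581. 298.] top if central [589. 296.]
```

View pics/f9.png

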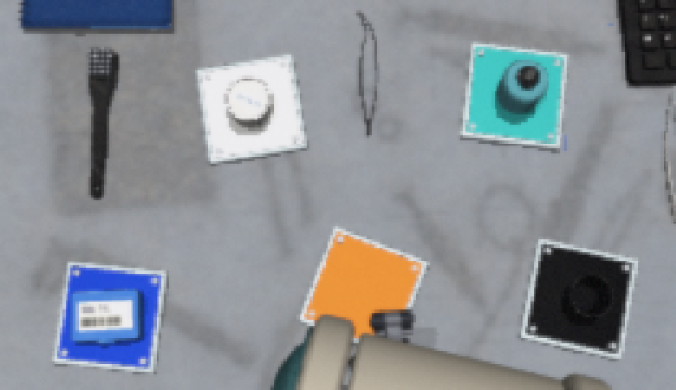

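View pics/f9s.png

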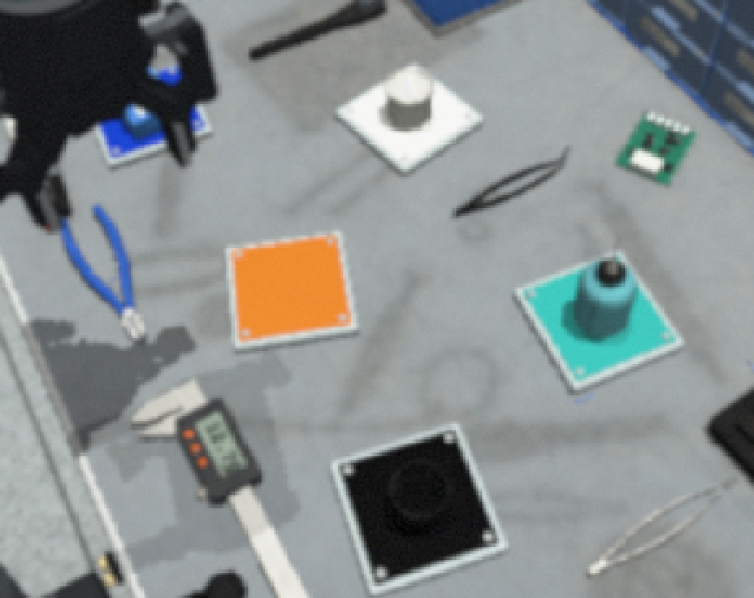

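The final views show the tin (249,100), bottle (524,81), loupe (588,296) and box (106,316) each within about 3 mm of central on its own pad. All four are upright, orange is empty, and the robot is clear. Handing in.

```bash
python3 -c "
from bench import env
print(env.close_job())"
```

```text
the job is handed in; nothing more can be done
None
```

The job is handed in at about 43 s of the 141 s allowed: the bottle, tin, loupe and box each stand upright within about 3 mm of the middle of their own pads by the camera views, and the orange pad is empty.

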